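Clamp a block with the torque-limited handle

TASK

Lay the short square-section wooden block (not the long one or the flat one) lengthwise in the bench clamp, between the fence and the red jaw, and let go of it. Then turn the clamp's orange-gripped torque handle clockwise until it clicks over, stop there without forcing it any further, ease off and let go, leaving the block firmly clamped.

Things in the scene. Friction and masses are not known exactly. Their poses are not given: they have to be found in the camera images.
- block_short: the workpiece: wooden block 110 x 45 x 45 mm, 0.16 kg, lying on the bench; origin at the centre of its underside, x along its 110 mm length, z up
- block_centre (a point): the centre of the short block, 22.5 mm above its underside
- block_long: a wooden block 160 x 50 x 45 mm, not wanted, to be left alone; origin at the centre of its underside, x along its length
- block_flat: a flat wooden block 90 x 60 x 28 mm, not wanted, to be left alone; origin at the centre of its underside, x along its 90 mm length
- clamp: the bench clamp, fixed: grey base plate 310 x 90 x 12 mm. Along its x: dark steel fence (-135 to -115 mm), free bay, red jaw 64 mm wide on two steel rods (top 49 mm above the bench), blue gear housing (70 to 140 mm, 74 mm wide, top 56 mm) with the handle on top. Origin: centre of the plate's underside. An internal brake keeps the jaw where it is when the handle is let go
- bay (a point): where the block's underside centre goes: on top of the base plate (12 mm above the bench), 62 mm from the fence face; the block then has 3 mm or more free at both ends. Axes as the clamp's; the block's length goes along x. At the start the jaw's face stands 120 to 150 mm from the fence (differs every time, not measured); the handle drives it toward the fence, 20 mm per radian
- fence: the clamp's fixed dark steel fence, which takes the clamping force: 20 x 80 x 38 mm, origin at the centre of its underside (12 mm above the bench), its face toward the bay 10 mm along its +x
- pivot (a point): the handle's upright turning axis, at the height of point grip_mid (108 mm above the bench). Turning clockwise seen from above tightens. The jaw presses the block home against the fence after 0.4 to 2.1 rad of turning, not foreseeable from the measured poses; then the handle must still be turned to the click
- grip_mid (a point): middle of the handle's orange grip: an upright sleeve, 22 mm in diameter, 45 mm tall (83 to 128 mm above the bench), that spins freely on the end of the lever, 80 mm from the axis. Running free it takes 4 to 8 N sideways here; once the jaw bears on the block the force climbs over a few mm of travel until, at about 14 N, the handle clicks over
- handle: the black lever on the housing, its top 83 mm above the bench; origin on its axis, x toward the grip. The click: it gives way by 0.12 rad (10 mm at the grip) at nearly constant force, the block then being pressed with about 25 N. Beyond that it is solid again and overloads the block. Relieved, it springs back these 0.12 rad, then turns back idly for 0.4 rad with the block still clamped; turned back farther, it slackens the jaw
Things that resemble listed ones, but are neither listed nor needed, are in the scene too. What is shaped like the block_short but blue or green is not meant.

How it is judged:
On the way, in this order (a step that is already met when the one before it is completed fails the run):
1. the short block lies in the clamp's bay, let go of, not yet clamped (x of block_centre in the frame of bay between -0.02 and 0.03 m and y of block_centre in the frame of bay between -0.015 and 0.015 m and z of block_centre in the frame of bay below 0.028 m and angle between the x axis of block_short and the x axis of clamp, either way round below 0.2 rad and contact force between block_short and the fingers below 0.1 N and contact force between block_short and fence below 10 N), for 0.2 s.
2. the handle has been turned to the click: the block is pressed against the fence with more than 21 N (contact force between block_short and fence above 21 N), for 0.1 s.
At the end, for the whole second after the job is handed in: the short block lies flat on the clamp's base plate, square to the fence within 0.06 rad, within 18 mm of the clamp's middle line, at rest, and still pressed against the fence with more than 18 N (contact force between block_short and fence above 18 N and y of block_centre in the frame of bay between -0.018 and 0.018 m and z of block_centre in the frame of bay between 0.018 and 0.028 m and angle between the x axis of block_short and the x axis of clamp, either way round below 0.06 rad and linear speed of block_short below 0.01 m/s); the robot touches nothing.
It fails at once if the handle was forced past the click: the block was pressed on the fence with more than 38 N (contact force between block_short and fence above 38 N).
It fails at once if the long block was moved by more than 30 mm (distance of block_long from where it was at the start of the episode above 0.03 m).
It fails at once if the flat block was moved by more than 30 mm (distance of block_flat from where it was at the start of the episode above 0.03 m).
It also fails if it takes over 72 s, if anything falls off the work surface, if the arm or the gripper's body presses on something with over 40 N, if the wrist force passes 120 N, or if a joint passes its speed limit or range.

ROBOT

A 7-joint arm with a two-finger parallel gripper is mounted at the origin on a cart in front of the work surface, level with it; the furniture and walls round the work are solid. World frame = base frame: x ahead of the robot, y to its left, z up, the work surface at z = 0. Lengths are in m, angles in rad, forces in N, time in s.
With the tool pointing down it reaches from about 0.4 to 0.875 m from the base axis. Payload 6.5 kg.
Tool frame: the origin (TCP) lies midway between the tips of the shut fingers; the grasp point (between the pads) lies 19 mm behind it (env.tcp_to_grasp is the distance from the TCP to the grasp point, in m); z points along the fingers, y is the line along which they close (so a half turn about z gives the same grasp; the last joint's range is limited). The gripper opens to 85 mm and grips with 20 to 120 N. Pads are 22 mm wide; open, the fingers measure 114 mm over their backs; the gripper's body (76 mm by 85 mm) begins 54 mm behind the grasp point. The pads swing forward as they close: fully open they stand 13 mm farther back than shut.
Start: joints at [-1.166, 0.536, -0.004, 1.538, 0.003, 1.067, -0.071], TCP at [0.295, 0.579, 0.231] pointing down, gripper open.
Joint ranges: [-2.7, 2.7], [-0.37, 2.16], [-1.27, 1.26], [0.24, 2.4], [-1.31, 4.45], [0.19, 1.91], [-2.76, 2.76]. Speed limits (rad/s): [2.39, 2.39, 3.14, 3.14, 3.14, 3.14, 3.14].

INTERFACE

Orientations are given as a unit quaternion [x, y, z, w].
In Python, from bench import env gives the robot as it stands.
- The arm moves only by the shell command python3 -m crank 'ROWS' [FORCE]. ROWS is JSON, a list that holds one entry, the list of rows, each a list of 7 numbers: the turn, a rotation vector about the tool's x, y, z normalised to -1 to 1, where 1 is 45 degrees, then the shift along the tool's x, y, z normalised to -1 to 1, where 1 is 15 cm, then the gripper's target within -1 to 1 (shut at 1, half-way at 0, fully open at -1). A call has exactly 8 rows; each row is the pose to reach, as a shift and turn from the pose commanded when the call began, along the tool's axes at that moment; what a row does not reach only later rows make up. A row lasts 1/8 s, in which the tool goes at most 62.5 mm and 10.7 degrees, less where a joint would pass 70% of its speed; a pose out of reach is approached as far as the arm can. A call with a number of a shift or a turn outside -1 to 1 is refused whole. A call with a gripper value outside its range is refused whole. The fingers move at their own pace and stop on an object; FORCE is the grip in N (left out, the last holds). Time passes only in rows, so rows that repeat a pose let the fingers close, or fill a call up. It gives the time, the measured TCP pose, the force, the opening and the grip force at its end, in the units of the state.
- env.observe(): the state, without advancing time (a new reading comes with each control period).
- env.camera(name): name is "scene" or "top" or "wrist"; returns the picture (384x512x3 uint8, red, green, blue); there is no depth.
- env.calibration(name): a dict with "vfov" (degrees; the focal length in pixels is half the picture's height over the tangent of half this angle, whatever the lens; pixels are square), "cx", "cy" (the principal point, pixels), "distortion" ([k1, k2, p1, p2, k3] as OpenCV has them; the pictures are not rectified), "rvec" (rotation vector, rad) and "tvec" (3), from world to camera coordinates, as OpenCV has them; the wrist camera has in their place "hand_eye" (4x4, takes a point from camera to tool coordinates, whose origin is the TCP and whose axes are the flange's). Camera axes: x right, y down, z forward; pixel columns grow to the right and rows downward; lengths in m; the calibration is good to about 2 mm. A picture is of the moment at which its call begins: read the wrist's pose just before it. calibration takes no time and is no camera call.
- env.finish_job(): hands the job in; it is judged then, once.
The state is a dict: "t": time; "qpos": joint angles; "qvel": joint speeds; "joint_torque": joint torques, N m; "eef_pos": TCP position; "tool_rot": TCP orientation; "wrist_force": force on the tool from outside, world axes, zero at the start; "moment": the same for the moment, N m; "grip_width": opening from 0.0 (shut) to 1.0 (fully open); "finger_force": force on a finger pad.
Only numpy, scipy, OpenCV 4.12 (cv2) and the standard library are available. Lean on these libraries where they do the work, as an engineer would, in place of code of your own. Each camera call takes 0.05 s, during which the arm holds its last target. There are 200 camera calls.

## Working session

There is one attempt and no reset: what is moved stays moved. The work goes in short steps, Python scripts to look and compute and a shell command to move; the robot and the scene stay as the last step left them, time stands still between calls to the robot, and variables do not carry over. Pictures are saved under pics/ and viewed, at most 13 in all, crops included, and the job is handed in when it is done.

```bash
ls; mkdir -p pics
cat > h.py <<'E'
import numpy as np, cv2
from scipy.spatial.transform import Rotation as R
from bench import env
def cam(name):
    s=env.observe(); c=env.calibration(name); im=env.camera(name)
    f=im.shape[0]/2/np.tan(np.radians(c['vfov'])/2)
    K=np.array([[f,0,c['cx']],[0,f,c['cy']],[0,0,1.]]); D=np.array(c['distortion'],float)
    if 'hand_eye' in c:
        T=np.eye(4);T[:3,:3]=R.from_quat(s['tool_rot']).as_matrix();T[:3,3]=s['eef_pos']
        W=T@np.array(c['hand_eye'])
    else:
        r=R.from_rotvec(np.ravel(c['rvec'])).as_matrix();W=np.eye(4);W[:3,:3]=r.T;W[:3,3]=-r.T@np.ravel(c['tvec'])
    return im,(K,D,W)
def ray(cal,px,z):
    K,D,W=cal
    p=cv2.undistortPoints(np.array(px,float).reshape(-1,1,2),K,D).reshape(-1,2)
    d=np.c_[p,np.ones(len(p))]@W[:3,:3].T; o=W[:3,3]
    return o+d*((z-o[2])/d[:,2])[:,None]
def proj(cal,P):
    K,D,W=cal; r=W[:3,:3].T
    return cv2.projectPoints(np.array(P,float).reshape(-1,1,3),cv2.Rodrigues(r)[0],-r@W[:3,3],K,D)[0].reshape(-1,2)
def save(n,im): cv2.imwrite('pics/'+n+'.png',im[:,:,::-1])
def totool(dw):
    return R.from_quat(env.observe()['tool_rot']).inv().apply(dw)
E
python3 - <<'E'
from h import *
a,c=cam('top');b,c2=cam('scene');save('a',np.vstack([a[:,:]])) ;save('b',b)
print(c[2].round(3),c2[2].round(3));s=env.observe();print(s['tool_rot'],s['wrist_force'],s['t'])
E
```

```text
pics
[[-0.021 -0.995  0.094  0.387]
 [-1.     0.02  -0.01   0.224]
 [ 0.008 -0.094 -0.996  1.702]
 [ 0.     0.     0.     1.   ]] [[-0.61  -0.427  0.668 -0.475]
 [-0.793  0.34  -0.506  0.995]
 [-0.011 -0.838 -0.546  0.904]
 [ 0.     0.     0.     1.   ]]
[ 2.33194682e-01  9.72429730e-01 -8.00101153e-04 -1.44904379e-04] [-0.93346068 -0.10686694 -0.37405694] 0.1
```

View pics/a.png

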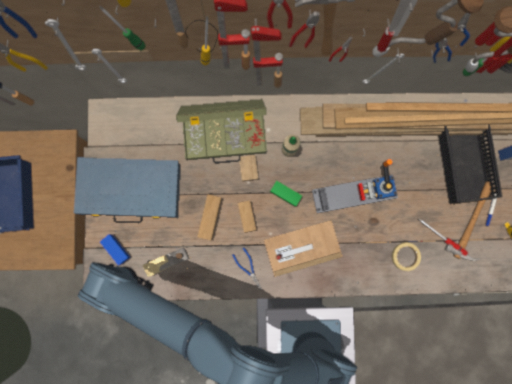

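View pics/b.png

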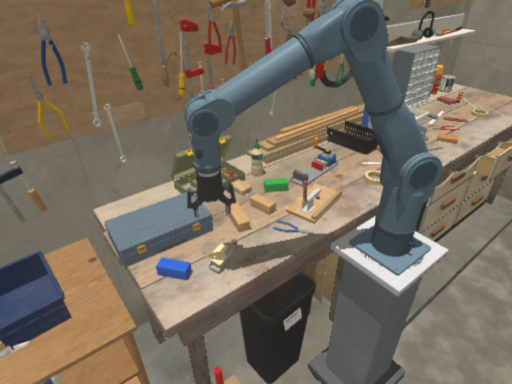

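The top view shows the long block at (209,217), two wooden blocks at (248,216) and (249,168), and the clamp from (315,200) to (396,186) with its orange grip near (388,163). Next I'll measure these.

Run:
```python
from h import *
a,c=cam('top')
save('c',cv2.resize(a[140:265,180:420],None,fx=3.3,fy=3.3,interpolation=cv2.INTER_CUBIC))
print(ray(c,[[248,216],[249,168],[209,217],[317,200],[384,187],[388,163]],0.03).round(3))
hsv=cv2.cvtColor(a,cv2.COLOR_RGB2HSV)
for p in [(248,216),(249,168),(209,217),(230,230),(317,200),(350,194),(384,187),(388,163)]: print(p,hsv[p[1],p[0]])
```

```text
[[ 0.489  0.216  0.03 ]
 [ 0.665  0.209  0.03 ]
 [ 0.488  0.358  0.03 ]
 [ 0.542 -0.037  0.03 ]
 [ 0.585 -0.286  0.03 ]
 [ 0.674 -0.306  0.03 ]]
(248, 216) [ 17 111 183]
(249, 168) [ 17  92 182]
(209, 217) [ 16 113 185]
(230, 230) [ 14  70 165]
(317, 200) [128   7 146]
(350, 194) [114   9 142]
(384, 187) [90  4 58]
(388, 163) [ 13 214 218]
```

View pics/c.png

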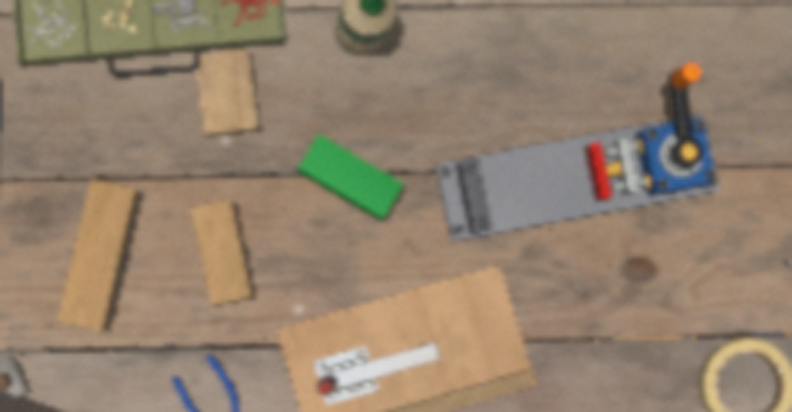

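Crop: the short block is at crop (223,252), the long one at (98,255), and the flat one at (229,90). The clamp fence is at (473,195), the red jaw at (599,170), the handle axis at (687,152) and the orange grip at (690,73).

Run:
```python
from h import *
a,c=cam('top'); u=lambda p:np.array(p)/3.3+[180,140]-.35
B=ray(c,u([[192,209],[233,202],[252,297],[213,304]]),.045)
print('block',B.mean(0).round(3),[np.linalg.norm(B[i]-B[i-1]).round(3) for i in range(4)])
d=(B[2]+B[3]-B[0]-B[1]);print('blk ang',np.arctan2(d[1],d[0]))
P=ray(c,u([[440,165],[453,238]]),.012); piv=ray(c,u([[687,152]]),.095)[0]
hsv=cv2.cvtColor(a,cv2.COLOR_RGB2HSV)
m=cv2.inRange(hsv,(8,180,150),(18,255,255)); m[:, :370]=0;m[:,410:]=0;m[:140]=0;m[260:]=0
n,l,st,ce=cv2.connectedComponentsWithStats(m);print(st[1:],ce[1:])
k=1+np.argmax(st[1:,4]); g=ray(c,ce[k],.12)[0]
print('plate end',P.round(3),'piv',piv.round(3),'grip',g.round(3),np.linalg.norm((g-piv)[:2]))
J=ray(c,u([[592,145],[604,198]]),.049);F=ray(c,u([[473,158],[486,230],[459,160],[470,233]]),.05);print('jaw',J.round(3),'fence',F.round(3))
e=P.mean(0);x=piv-e;print('clamp ang',np.arctan2(x[1],x[0]),np.linalg.norm(x[:2]))
```

```text
block [0.487 0.22  0.045] [np.float64(0.106), np.float64(0.045), np.float64(0.106), np.float64(0.043)]
blk ang -2.9545101994385967
[[386 160   6   5  23]] [[388.60869565 161.7826087 ]]
plate end [[ 0.582 -0.026  0.012]
 [ 0.5   -0.038  0.012]] piv [ 0.582 -0.28   0.095] grip [ 0.663 -0.28   0.12 ] 0.08134550098952617
jaw [[ 0.597 -0.189  0.049]
 [ 0.538 -0.2    0.049]] fence [[ 0.585 -0.057  0.05 ]
 [ 0.506 -0.068  0.05 ]
 [ 0.583 -0.042  0.05 ]
 [ 0.503 -0.051  0.05 ]]
clamp ang -1.4093485949432263 0.2517781357323103
```

```bash
R='[0,0,0,-1,-0.7,0,-1]'; python3 -m crank '[[[0,0,0,-0.3,-0.2,0,-1],[0,0,0,-0.6,-0.4,0,-1],[0,0,0,-1,-0.7,0,-1],[0,0,0,-1,-0.7,0,-1],[0,0,0,-1,-0.7,0,-1],[0,0,0,-1,-0.7,0,-1],[0,0,0,-1,-0.7,0,-1],[0,0,0,-1,-0.7,0,-1]]]'
python3 -m crank '[[[0,0,-0.1,-0.3,-0.2,0,-1],[0,0,-0.3,-0.6,-0.4,0,-1],[0,0,-0.5,-1,-0.7,0,-1],[0,0,-0.7,-1,-0.7,0,-1],[0,0,-0.837,-1,-0.7,0,-1],[0,0,-0.837,-1,-0.7,0,-1],[0,0,-0.837,-1,-0.7,0,-1],[0,0,-0.837,-1,-0.7,0,-1]]]'
python3 - <<'E'
from h import *
im,c=cam('wrist');save('d',im);s=env.observe();print(s['eef_pos'],R.from_quat(s['tool_rot']).as_matrix().round(3),s['qpos'])
print(proj(c,[[.487,.22,.045]]))
E
```

```text
t: 1.2
eef_pos: [0.3802, 0.4185, 0.2311]
tool_rot: [0.232, 0.973, 0.0, -0.0]
wrist_force: [-0.1, -0.5, 0.3]
grip_width: 1.0
finger_force: 0.0
t: 2.2
eef_pos: [0.4668, 0.2565, 0.2313]
tool_rot: [-0.093, 0.996, -0.0, 0.0]
wrist_force: [-0.4, -0.9, -0.7]
grip_width: 1.001
finger_force: 0.0
[0.46678516 0.25637899 0.23125902] [[-0.983 -0.185  0.   ]
 [-0.185  0.983 -0.   ]
 [ 0.    -0.    -1.   ]] [-0.5556811   0.33768541 -0.03852617  1.84849114  0.01570901  0.95574541
  1.15611516]
[[216.50057586 170.55492782]]
```

View pics/d.png

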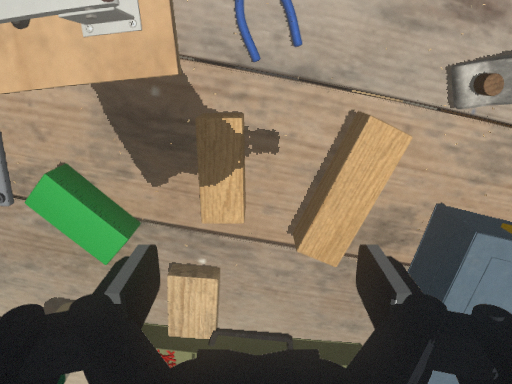

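Wrist view: the short block fills (198,111)–(245,224), partly under the arm's shadow and almost aligned with the image columns. The long block is at (350,190), and the flat one at (193,300).

Run:
```python
from h import *
im,c=cam('wrist')
B=ray(c,[[198,111],[243,112],[244,222],[201,224]],.045);print(c[2][:3,3],B.round(3),[np.linalg.norm(B[i]-B[i-1]).round(3) for i in range(4)])
m=B.mean(0);s=env.observe();d=B[2]+B[3]-B[0]-B[1];print(m,np.arctan2(d[1],d[0])-np.pi)
print(totool(m-s['eef_pos'])/.15, 'dz to .012',(s['eef_pos'][2]-.012)/.15)
```

```text
[0.39146473 0.24343457 0.37337058] [[0.433 0.194 0.045]
 [0.426 0.236 0.045]
 [0.536 0.256 0.045]
 [0.547 0.213 0.045]] [np.float64(0.116), np.float64(0.043), np.float64(0.113), np.float64(0.045)]
[0.48547239 0.22462324 0.045     ] -2.9677206068170654
[-0.08285808 -0.23073072  1.24196716] dz to .012 1.46195449209926
```

```bash
python3 -m crank '[[[0,0,0,-0.09,-0.24,0.1,-1],[0,0,0,-0.09,-0.24,0.4,-1],[0,0,0,-0.09,-0.24,0.7,-1],[0,0,0,-0.09,-0.24,0.9,-1],[0,0,0,-0.09,-0.24,0.9,-1],[0,0,0,-0.09,-0.24,0.9,-1],[0,0,0,-0.09,-0.24,0.9,-1],[0,0,0,-0.09,-0.24,0.9,-1]]]'
python3 -m crank '[[[0,0,0,0,0,0.2,-1],[0,0,0,0,0,0.4,-1],[0,0,0,0,0,0.55,-1],[0,0,0,0,0,0.55,-1],[0,0,0,0,0,0.55,0.6],[0,0,0,0,0,0.55,0.6],[0,0,0,0,0,0.55,0.6],[0,0,0,0,0,0.55,0.6]]]' 35
```

```text
t: 3.3
eef_pos: [0.4876, 0.2235, 0.0974]
tool_rot: [-0.093, 0.996, 0.0, 0.001]
wrist_force: [-0.1, 0.2, 0.8]
grip_width: 1.006
finger_force: 0.0
t: 4.3
eef_pos: [0.4877, 0.2236, 0.015]
tool_rot: [-0.093, 0.996, 0.0, 0.001]
wrist_force: [0.0, -0.8, 6.7]
grip_width: 0.517
finger_force: 36.8
```

```bash
python3 -m crank '[[[0,0,0,0,0,-0.3,0.6],[0,0,0,0,0,-0.7,0.6],[0,0,0,0,-0.2,-0.9,0.6],[0,0,0,0,-0.5,-0.9,0.6],[0,0,0,0,-0.8,-0.9,0.6],[0,0,0,0,-1,-0.9,0.6],[0,0,0,0,-1,-0.9,0.6],[0,0,0,0,-1,-0.9,0.6]]]'
python3 -m crank '[[[0,0,0.1,0,-0.2,0,0.6],[0,0,0.3,0,-0.4,0,0.6],[0,0,0.5,0,-0.7,0,0.6],[0,0,0.7,0,-0.9,0,0.6],[0,0,0.9,0,-1,0,0.6],[0,0,1,0,-1,0,0.6],[0,0,1,0,-1,0,0.6],[0,0,1,0,-1,0,0.6]]]'
python3 -m crank '[[[0,0,0.2,0,0,0,0.6],[0,0,0.4,0,0,0,0.6],[0,0,0.6,0,0,0,0.6],[0,0,0.8,0,0,0,0.6],[0,0,1,0,0,0,0.6],[0,0,1.0,0,0,0,0.6],[0,0,1,0,0,0,0.6],[0,0,1,0,0,0,0.6]]]'
python3 - <<'E'
from h import *
s=env.observe();M=R.from_quat(s['tool_rot']).as_matrix();print(M.round(3),s['qpos'].round(2) if hasattr(s['qpos'],'round') else s['qpos'])
print(totool(np.array([.556,-.1236,0])-s['eef_pos'])/.15)
im,c=cam('wrist');save('e',im)
E
```

```text
t: 5.3
eef_pos: [0.5145, 0.0766, 0.149]
tool_rot: [-0.093, 0.996, 0.0, 0.0]
wrist_force: [-0.5, 0.4, -1.6]
grip_width: 0.52
finger_force: 36.7
t: 6.3
eef_pos: [0.5426, -0.0703, 0.1488]
tool_rot: [0.293, 0.956, 0.0, -0.0]
wrist_force: [0.2, 0.7, -1.0]
grip_width: 0.519
finger_force: 36.8
t: 7.3
eef_pos: [0.5426, -0.0715, 0.1488]
tool_rot: [0.637, 0.771, 0.0, -0.0]
wrist_force: [0.0, 0.0, -0.6]
grip_width: 0.515
finger_force: 36.8
[[-0.188  0.982  0.   ]
 [ 0.982  0.188  0.   ]
 [ 0.     0.    -1.   ]] [-0.27  0.5   0.42  1.9  -0.27  0.8   0.48]
[-0.35798618  0.02265559  0.9921215 ]
```

View pics/e.png

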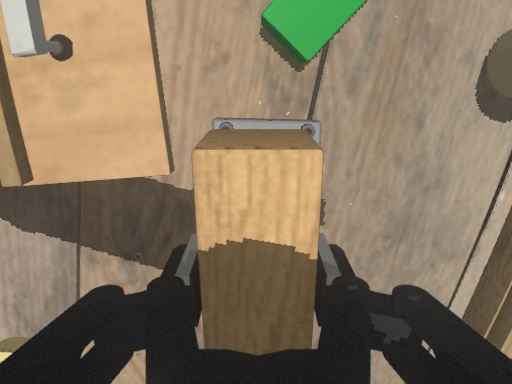

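Wrist view: the held block's near end has its top edge from (195,152) to (322,152). The clamp plate's fence-side edge lies behind it from (213,118) to (320,121).

Run:
```python
from h import *
im,c=cam('wrist');s=env.observe()
E=ray(c,[[213,119],[320,122]],.012);d=E[1]-E[0];m=E.mean(0)
ang=np.arctan2(-d[0],d[1]);print('plate',E.round(4),np.linalg.norm(d),'normal ang',np.arctan2(d[0],-d[1]),np.arctan2(-d[0],d[1]))
b=ray(c,[[195,152],[322,152]],s['eef_pos'][2]+.030).mean(0);print('block near end rel tool/m',totool(b-s['eef_pos']))
piv=np.array([.582,-.28]);x=piv-m[:2];print(np.arctan2(x[1],x[0]),np.linalg.norm(x));x/=np.linalg.norm(x)
print('bay',m[:2]+x*.102, piv-x*(.220-.062))
```

```text
plate [[ 0.4988 -0.0347  0.012 ]
 [ 0.5842 -0.0207  0.012 ]] 0.08650197914851183 normal ang 1.732862498084836 -1.4087301555049574
block near end rel tool/m [ 0.05354361  0.00033761 -0.0299933 ]
-1.4117213542856732 0.2555122021890647
bay [ 0.55768291 -0.12842601] [ 0.55697202 -0.12399487]
```

```bash
python3 -m crank '[[[0,0,0.03,-0.2,0.02,0,0.6],[0,0,0.03,-0.38,0.02,0,0.6],[0,0,0.03,-0.38,0.02,0.1,0.6],[0,0,0.03,-0.38,0.02,0.3,0.6],[0,0,0.03,-0.38,0.02,0.45,0.6],[0,0,0.03,-0.38,0.02,0.45,0.6],[0,0,0.03,-0.38,0.02,0.45,0.6],[0,0,0.03,-0.38,0.02,0.45,0.6]]]'
python3 - <<'E'
from h import *
a,c=cam('top');save('f',cv2.resize(a[140:240,290:420],None,fx=6,fy=6,interpolation=cv2.INTER_CUBIC))
im,c=cam('wrist');save('g',im)
E
```

```text
t: 8.4
eef_pos: [0.5568, -0.127, 0.0823]
tool_rot: [0.647, 0.762, 0.001, 0.001]
wrist_force: [-0.5, -0.4, -1.9]
grip_width: 0.519
finger_force: 36.7
```

View pics/g.png

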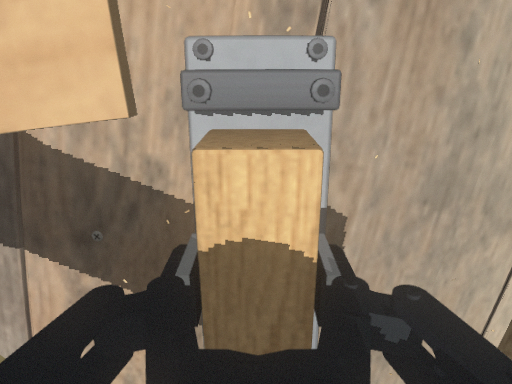

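Wrist view: the fence top spans (181,70)–(340,109), with its bay-side edge at row 109. The block end edge is at row 152, centred at column 258 against 260.5 for the fence.

Run:
```python
from h import *
im,c=cam('wrist');s=env.observe()
F=ray(c,[[181,109],[340,108]],.05);d=F[1]-F[0];t=np.array([totool(f-s['eef_pos']) for f in F]);print(F.round(4),np.linalg.norm(d),np.arctan2(-d[0],d[1]),t.round(4))
b=[totool(q-s['eef_pos']) for q in ray(c,[[195,152],[322,152]],s['eef_pos'][2]+.030)];print(b)
P=ray(c,[[186,37],[334,37]],.012);print([totool(p-s['eef_pos']).round(4) for p in P])
```

```text
[[ 0.5088 -0.0721  0.05  ]
 [ 0.5873 -0.0586  0.05  ]] 0.07966185561933445 -1.4001102193499682 [[ 0.062  -0.0382  0.0319]
 [ 0.0626  0.0414  0.032 ]]
[array([ 0.05341857, -0.0207072 , -0.03003792]), array([ 0.05346085,  0.02168932, -0.02998764])]
[array([ 0.1   , -0.0415,  0.0699]), array([0.1001, 0.0444, 0.07  ])]
```

```bash
python3 -m crank '[[[0,0,0,0,0.01,0.1,0.6],[0,0,0,0,0.01,0.2,0.6],[0,0,0,0,0.01,0.28,0.6],[0,0,0,0,0.01,0.33,0.6],[0,0,0,0,0.01,0.36,0.6],[0,0,0,0,0.01,0.36,0.6],[0,0,0,0,0.01,0.36,0.6],[0,0,0,0,0.01,0.36,0.6]]]'
python3 -m crank '[[[0,0,0,0,0,0,-1],[0,0,0,0,0,0,-1],[0,0,0,0,0,0,-1],[0,0,0,0,0,0,-1],[0,0,0,0,0,-0.2,-1],[0,0,0,0,0,-0.5,-1],[0,0,0,0,0,-0.9,-1],[0,0,0,0,0,-1,-1]]]'
python3 -m crank '[[[0,0,0,0.2,0,-0.1,-1],[0,0,0,0.4,0,-0.3,-1],[0,0,0,0.4,0,-0.3,-1],[0,0,0,0.4,0,-0.3,-1],[0,0,0,0.4,0,-0.3,-1],[0,0,0,0.4,0,-0.3,-1],[0,0,0,0.4,0,-0.3,-1],[0,0,0,0.4,0,-0.3,-1]]]'
python3 - <<'E'
from h import *
im,c=cam('wrist');a,c=cam('top');save('h',np.hstack([cv2.resize(im,(400,300)),cv2.resize(a[150:240,300:420],(400,300),interpolation=cv2.INTER_CUBIC)]))
E
```

```text
t: 9.55
eef_pos: [0.5577, -0.1268, 0.0274]
tool_rot: [0.647, 0.762, 0.0, 0.0]
wrist_force: [0.1, 0.8, -1.8]
grip_width: 0.52
finger_force: 36.7
t: 10.55
eef_pos: [0.5597, -0.1276, 0.1811]
tool_rot: [0.647, 0.762, 0.002, 0.003]
wrist_force: [0.6, -0.9, -0.5]
grip_width: 1.001
finger_force: 0.0
t: 11.55
eef_pos: [0.5478, -0.0678, 0.2222]
tool_rot: [0.647, 0.762, -0.0, -0.0]
wrist_force: [0.2, -0.3, 0.3]
grip_width: 1.0
finger_force: 0.0
```

View pics/h.png

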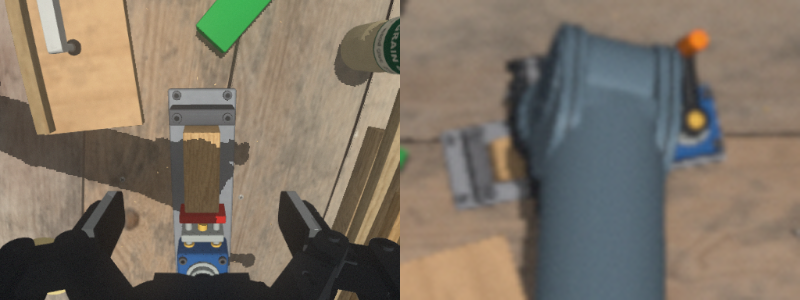

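The block lies in the bay between the fence and the red jaw, roughly centred and let go of; the orange grip still points at +x. Next, the handle.

```bash
python3 -m crank '[[[0,0,-0.2,-0.2,0.06,0,-1],[0,0,-0.4,-0.4,0.12,0,-1],[0,0,-0.6,-0.6,0.2,0,-1],[0,0,-0.8,-0.8,0.26,0,-1],[0,0,-0.9,-0.8,0.26,0,-1],[0,0,-0.9,-0.8,0.26,0,-1],[0,0,-0.9,-0.8,0.26,0,-1],[0,0,-0.9,-0.8,0.26,0,-1]]]'
python3 - <<'E'
from h import *
im,c=cam('wrist');save('i',im);s=env.observe();M=R.from_quat(s['tool_rot']).as_matrix();print(M.round(3))
print(proj(c,[[.663,-.28,.128],[.582,-.28,.095]]),totool(np.array([.663,-.28,.2])-s['eef_pos'])/.15)
m=cv2.inRange(cv2.cvtColor(im,cv2.COLOR_RGB2HSV),(5,180,90),(18,255,255))
n,l,st,ce=cv2.connectedComponentsWithStats(m);print([(st[i],ce[i]) for i in range(1,n) if st[i,4]>150])
E
```

```text
t: 12.65
eef_pos: [0.6058, -0.1791, 0.2224]
tool_rot: [0.343, 0.939, 0.0, 0.0]
wrist_force: [0.3, -0.5, -0.6]
grip_width: 0.997
finger_force: 0.0
[[-0.764  0.645  0.   ]
 [ 0.645  0.764  0.   ]
 [-0.     0.    -1.   ]]
[[208.05477872 312.10843258]
 [149.73268121 227.06856256]] [-0.72488192 -0.26822051  0.14922421]
[(array([201, 273,  27,  47, 931], dtype=int32), array([214.66165414, 296.80558539]))]
```

View pics/i.png

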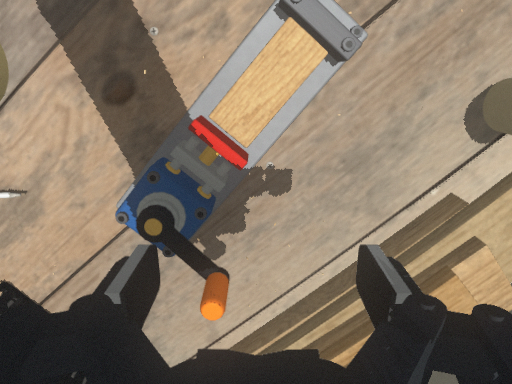

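Wrist view: the grip's top disc is at (212,312), the lever's axis nut at (154,227), and the jaw face shows a visible gap to the block.

Run:
```python
from h import *
im,c=cam('wrist');s=env.observe()
g=ray(c,[212,312],.128)[0];p=ray(c,[154,227],.09)[0];d=g-p;print(g,p,np.linalg.norm(d[:2]),np.arctan2(d[1],d[0]))
print(totool(g-s['eef_pos'])/.15)
J=ray(c,[[193,120],[248,158]],.049);b=ray(c,[[209,118],[247,147],[327,57]],.057);print(J,b)
```

```text
[ 0.6650314  -0.27744784  0.128     ] [ 0.58505573 -0.27989726  0.09      ] 0.08001316808858068 0.03061743360849264
[-0.72376625 -0.24573851  0.62916858]
[[ 0.53829541 -0.1986489   0.049     ]
 [ 0.59782472 -0.18336189  0.049     ]] [[ 0.54647861 -0.18477505  0.057     ]
 [ 0.58817127 -0.17600633  0.057     ]
 [ 0.57262435 -0.07310602  0.057     ]]
```

```bash
python3 -m crank '[[[0,0,-0.2,-0.3,-0.1,0,-1],[0,0,-0.4,-0.6,-0.2,0,-1],[0,0,-0.6,-0.72,-0.25,0,-1],[0,0,-0.8,-0.72,-0.25,0,-1],[0,0,-0.89,-0.72,-0.25,0.1,-1],[0,0,-0.89,-0.72,-0.25,0.3,-1],[0,0,-0.89,-0.72,-0.25,0.3,-1],[0,0,-0.89,-0.72,-0.25,0.3,-1]]]'
python3 -m crank '[[[0,0,0,0,0,0.2,-1],[0,0,0,0,0,0.4,-1],[0,0,0,0,0,0.57,-1],[0,0,0,0,0,0.57,-1],[0,0,0,0,0,0.57,0.3],[0,0,0,0,0,0.57,0.3],[0,0,0,0,0,0.57,0.3],[0,0,0,0,0,0.57,0.3]]]' 20
python3 - <<'E'
from h import *
im,c=cam('wrist');save('j',im);s=env.observe();print(R.from_quat(s['tool_rot']).as_matrix().round(3),s['eef_pos'],s['wrist_force'],np.round(s['qpos'],2))
m=cv2.inRange(cv2.cvtColor(im,cv2.COLOR_RGB2HSV),(5,180,90),(18,255,255))
n,l,st,ce=cv2.connectedComponentsWithStats(m);print([(st[i],ce[i]) for i in range(1,n) if st[i,4]>50])
print(proj(c,[[.665,-.2785,.128]]))
E
```

```text
t: 13.75
eef_pos: [0.6647, -0.2781, 0.1784]
tool_rot: [0.001, 1.0, -0.0, 0.001]
wrist_force: [0.3, -0.3, -0.0]
grip_width: 1.001
finger_force: 0.0
t: 14.75
eef_pos: [0.6643, -0.2781, 0.0923]
tool_rot: [0.001, 1.0, -0.0, 0.0]
wrist_force: [-0.2, 0.6, -0.1]
grip_width: 0.348
finger_force: 0.0
[[-1.     0.002  0.   ]
 [ 0.002  1.    -0.   ]
 [-0.    -0.    -1.   ]] [ 0.66426873 -0.27801982  0.0921246 ] [ 0.03887605 -0.35952054  0.0469092 ] [ 0.25  0.81  0.14  1.42 -0.12  0.92  1.99]
[(array([ 228,  222,   55,   93, 4087], dtype=int32), array([255.485931  , 269.49645217]))]
[[253.03176701 298.19988174]]
```

View pics/j.png

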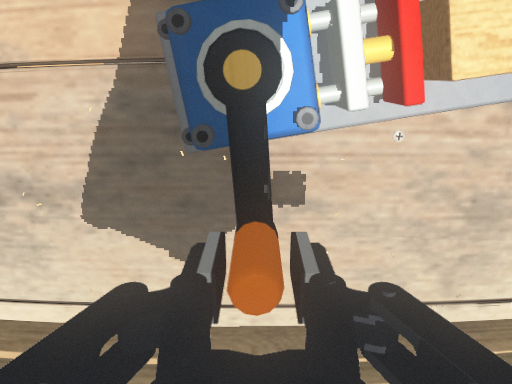

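The sleeve (255,270) stands midway between the pads. Starting to turn: first 0.4 rad, which includes about 0.05 rad of play.

```bash
cat > f.py <<'E'
from h import *
s=env.observe();M=R.from_quat(s['tool_rot']).as_matrix();d=np.array(s['eef_pos'])[:2]-[.5848,-.280]
print('Ft',(M.T@s['wrist_force']).round(1),'phi',np.arctan2(d[1],d[0]).round(3),'R',np.linalg.norm(d).round(4),'yaw-90',(np.arctan2(M[1,1],M[0,1])-np.pi/2).round(3),'t',s['t'])
E
python3 -m crank '[[[0,0,0.064,0.001,-0.027,0,0.3],[0,0,0.127,0.003,-0.053,0,0.3],[0,0,0.191,0.006,-0.08,0,0.3],[0,0,0.255,0.011,-0.106,0,0.3],[0,0,0.318,0.017,-0.132,0,0.3],[0,0,0.382,0.024,-0.158,0,0.3],[0,0,0.446,0.032,-0.183,0,0.3],[0,0,0.509,0.042,-0.208,0,0.3]]]' | tail -3; python3 f.py
```

```text
wrist_force: [3.0, 7.6, 0.7]
grip_width: 0.351
finger_force: 3.9
Ft [ 0.2  8.1 -0.6] phi -0.325 R 0.0792 yaw-90 -0.403 t 15.8
```

```bash
for i in 1; do python3 -m crank '[[[0,0,0.032,0,-0.013,0,0.3],[0,0,0.064,0.001,-0.027,0,0.3],[0,0,0.095,0.002,-0.04,0,0.3],[0,0,0.127,0.003,-0.053,0,0.3],[0,0,0.127,0.003,-0.053,0,0.3],[0,0,0.127,0.003,-0.053,0,0.3],[0,0,0.127,0.003,-0.053,0,0.3],[0,0,0.127,0.003,-0.053,0,0.3]]]' | tail -1; python3 f.py; done
python3 -m crank '[[[0,0,0.032,0,-0.013,0,0.3],[0,0,0.064,0.001,-0.027,0,0.3],[0,0,0.095,0.002,-0.04,0,0.3],[0,0,0.127,0.003,-0.053,0,0.3],[0,0,0.127,0.003,-0.053,0,0.3],[0,0,0.127,0.003,-0.053,0,0.3],[0,0,0.127,0.003,-0.053,0,0.3],[0,0,0.127,0.003,-0.053,0,0.3]]]' | tail -1; python3 f.py
```

```text
finger_force: 3.6
Ft [ 0.1  7.8 -0.4] phi -0.43 R 0.0791 yaw-90 -0.501 t 16.8
finger_force: 3.6
Ft [ 0.6  6.1 -0.3] phi -0.531 R 0.0787 yaw-90 -0.601 t 17.8
```

```bash
python3 -m crank '[[[0,0,0.032,0,-0.013,0,0.3],[0,0,0.064,0.001,-0.027,0,0.3],[0,0,0.095,0.002,-0.04,0,0.3],[0,0,0.127,0.003,-0.053,0,0.3],[0,0,0.127,0.003,-0.053,0,0.3],[0,0,0.127,0.003,-0.053,0,0.3],[0,0,0.127,0.003,-0.053,0,0.3],[0,0,0.127,0.003,-0.053,0,0.3]]]' | tail -1; python3 f.py
```

```text
finger_force: 3.7
Ft [ 0.6  7.6 -0.7] phi -0.631 R 0.0782 yaw-90 -0.7 t 18.8
```

```bash
python3 -m crank '[[[0,0,0.032,0,-0.013,0,0.3],[0,0,0.064,0.001,-0.027,0,0.3],[0,0,0.095,0.002,-0.04,0,0.3],[0,0,0.127,0.003,-0.053,0,0.3],[0,0,0.127,0.003,-0.053,0,0.3],[0,0,0.127,0.003,-0.053,0,0.3],[0,0,0.127,0.003,-0.053,0,0.3],[0,0,0.127,0.003,-0.053,0,0.3]]]' | tail -1; python3 f.py
python3 - <<'E'
from h import *
im,c=cam('wrist');save('k',im)
E
```

```text
finger_force: 3.6
Ft [ 0.6  7.5 -0.1] phi -0.734 R 0.0778 yaw-90 -0.8 t 19.8
```

View pics/k.png

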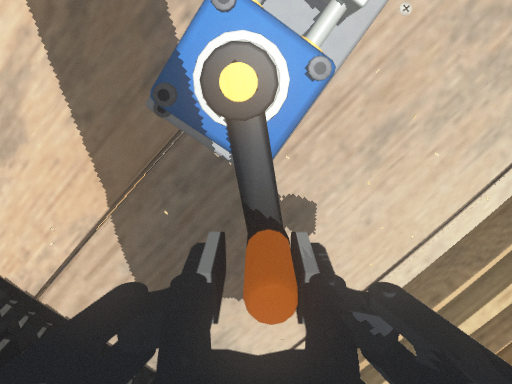

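The sleeve (270,275) bears on the right-hand pad and is well within it, so I carry on in 0.1 rad steps.

```bash
python3 -m crank '[[[0,0,0.032,0,-0.013,0,0.3],[0,0,0.064,0.001,-0.027,0,0.3],[0,0,0.095,0.002,-0.04,0,0.3],[0,0,0.127,0.003,-0.053,0,0.3],[0,0,0.127,0.003,-0.053,0,0.3],[0,0,0.127,0.003,-0.053,0,0.3],[0,0,0.127,0.003,-0.053,0,0.3],[0,0,0.127,0.003,-0.053,0,0.3]]]' | tail -1; python3 f.py
```

```text
finger_force: 3.6
Ft [1.2 7.  0.6] phi -0.836 R 0.0776 yaw-90 -0.9 t 20.85
```

```bash
python3 -m crank '[[[0,0,0.032,0,-0.013,0,0.3],[0,0,0.064,0.001,-0.027,0,0.3],[0,0,0.095,0.002,-0.04,0,0.3],[0,0,0.127,0.003,-0.053,0,0.3],[0,0,0.127,0.003,-0.053,0,0.3],[0,0,0.127,0.003,-0.053,0,0.3],[0,0,0.127,0.003,-0.053,0,0.3],[0,0,0.127,0.003,-0.053,0,0.3]]]' | tail -1; python3 f.py
```

```text
finger_force: 6.7
Ft [ 0.4 13.   1.1] phi -0.889 R 0.0774 yaw-90 -0.997 t 21.85
```

The jaw now bears on the block: 13 N and rising. Small steps from here.

```bash
python3 -m crank '[[[0,0,0.01,0,-0.004,0,0.3],[0,0,0.02,0,-0.008,0,0.3],[0,0,0.03,0,-0.012,0,0.3],[0,0,0.038,0,-0.016,0,0.3],[0,0,0.038,0,-0.016,0,0.3],[0,0,0.038,0,-0.016,0,0.3],[0,0,0.038,0,-0.016,0,0.3],[0,0,0.038,0,-0.016,0,0.3]]]' | tail -1; python3 f.py
```

```text
finger_force: 7.1
Ft [-0.2 14.3  0.4] phi -0.915 R 0.0774 yaw-90 -1.027 t 22.85
```

```bash
python3 -m crank '[[[0,0,0.01,0,-0.004,0,0.3],[0,0,0.02,0,-0.008,0,0.3],[0,0,0.03,0,-0.012,0,0.3],[0,0,0.038,0,-0.016,0,0.3],[0,0,0.038,0,-0.016,0,0.3],[0,0,0.038,0,-0.016,0,0.3],[0,0,0.038,0,-0.016,0,0.3],[0,0,0.038,0,-0.016,0,0.3]]]' | tail -1; python3 f.py
```

```text
finger_force: 7.1
Ft [ 0.1 14.6  1.5] phi -0.946 R 0.0774 yaw-90 -1.057 t 23.85
```

```bash
python3 -m crank '[[[0,0,0.01,0,-0.004,0,0.3],[0,0,0.02,0,-0.008,0,0.3],[0,0,0.03,0,-0.012,0,0.3],[0,0,0.038,0,-0.016,0,0.3],[0,0,0.038,0,-0.016,0,0.3],[0,0,0.038,0,-0.016,0,0.3],[0,0,0.038,0,-0.016,0,0.3],[0,0,0.038,0,-0.016,0,0.3]]]' | tail -1; python3 f.py
```

```text
finger_force: 7.2
Ft [ 0.1 14.6  1.4] phi -0.976 R 0.0773 yaw-90 -1.087 t 24.85
```

A clear plateau at 14.6 N over about 7 mm means the handle has clicked over. Stopping here and easing off.

```bash
python3 -m crank '[[[0,0,-0.032,0,0.013,0,0.3],[0,0,-0.064,0.001,0.027,0,0.3],[0,0,-0.095,0.002,0.04,0,0.3],[0,0,-0.127,0.003,0.053,0,0.3],[0,0,-0.16,0.004,0.067,0,0.3],[0,0,-0.191,0.006,0.08,0,0.3],[0,0,-0.255,0.011,0.106,0,0.3],[0,0,-0.255,0.011,0.106,0,0.3]]]' | tail -1; python3 f.py
```

```text
finger_force: 2.3
Ft [-0.9  4.2  0.5] phi -0.866 R 0.0778 yaw-90 -0.89 t 25.85
```

```bash
python3 -m crank '[[[0,0,-0.032,0,0.013,0,0.3],[0,0,-0.064,0.001,0.027,0,0.3],[0,0,-0.08,0.001,0.033,0,0.3],[0,0,-0.08,0.001,0.033,0,0.3],[0,0,-0.08,0.001,0.033,0,0.3],[0,0,-0.08,0.001,0.033,0,0.3],[0,0,-0.08,0.001,0.033,0,0.3],[0,0,-0.08,0.001,0.033,0,0.3]]]' | tail -1; python3 f.py
```

```text
finger_force: 0.0
Ft [ 0.3  0.2 -0.2] phi -0.816 R 0.0778 yaw-90 -0.827 t 26.85
```

Force is gone. Open, lift, then check.

```bash
python3 -m crank '[[[0,0,0,0,0,0,-1],[0,0,0,0,0,0,-1],[0,0,0,0,0,0,-1],[0,0,0,0,0,0,-1],[0,0,0,0,0,-0.2,-1],[0,0,0,0,0,-0.5,-1],[0,0,0,0,0,-0.9,-1],[0,0,0,0,0,-1,-1]]]'
python3 -m crank '[[[0,0,0,-0.3,0,0,-1],[0,0,0,-0.5,0,0,-1],[0,0,0,-0.5,0,0,-1],[0,0,0,-0.5,0,0,-1],[0,0,0,-0.5,0,0,-1],[0,0,0,-0.5,0,0,-1],[0,0,0,-0.5,0,0,-1],[0,0,0,-0.5,0,0,-1]]]'
python3 - <<'E'
from h import *
im,c=cam('wrist');save('l',im)
E
```

```text
t: 27.85
eef_pos: [0.64, -0.3381, 0.247]
tool_rot: [0.402, 0.916, -0.0, 0.004]
wrist_force: [-0.2, -0.1, -0.1]
grip_width: 1.004
finger_force: 0.0
t: 28.85
eef_pos: [0.6889, -0.3917, 0.242]
tool_rot: [0.402, 0.916, 0.0, 0.0]
wrist_force: [-0.6, 0.4, 0.2]
grip_width: 1.001
finger_force: 0.0
```

View pics/l.png

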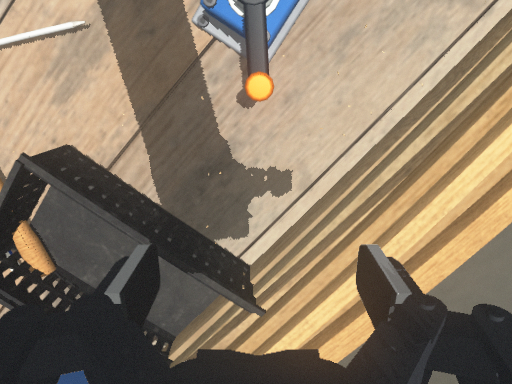

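The handle is free, with the grip at (259,87), and nothing touches the gripper. Handing in.

```bash
python3 -c "
from bench import env
print(env.finish_job())"
```

```text
the job is handed in; nothing more can be done
None
```

The short block lies in the clamp, clamped by turning the handle until it clicked (a steady 14.6 N at the grip). I eased off, let go and handed in at about 29 s; the hand-in gave no verdict, and I took no last picture of the block in the clamp.

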